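# Lock the tube carriage home with a push-push button

### The arm

A 6-joint arm with a two-finger parallel gripper is mounted at the origin on a cart in front of the work surface, level with it; the furniture and walls round the work are solid. World frame = base frame: x ahead of the robot, y to its left, z up, the work surface at z = 0. Lengths are in m, angles in rad, forces in N, time in s.
With the tool pointing down it reaches from about 0.3 to 0.75 m from the base axis. Payload 8.5 kg.
Tool frame: the origin (TCP) lies at the very end of the fingers, on their centre line; the grasp point (between the pads) lies manip.pinch_z behind it (manip.pinch_z is the distance from the TCP to the grasp point, in m); z points along the fingers, y is the direction in which the jaws open and shut (so a half turn about z gives the same grasp; the last joint's range is limited). The gripper opens to 88 mm and grips with 3 to 60 N. Pads are 18 mm wide; open, the fingers measure 123 mm over their backs; the gripper's body (75 mm by 187 mm) begins 45 mm behind the grasp point.
Start: joints at [0.948, 0.381, 1.297, -0, 1.464, -0.215], TCP at [0.218, 0.505, 0.202] pointing down, gripper open.
Joint ranges: [-3.11, 3.11], [-0.89, 2.33], [0.22, 2.48], [-1.42, 4.56], [0.17, 2.85], [-2.88, 2.88]. Speed limits (rad/s): [2.39, 2.39, 3.14, 3.14, 3.14, 3.14].

### API

Orientations are given as a unit quaternion [w, x, y, z].
In Python, from plant import manip gives the robot as it stands. The module is installed in compiled form; this text tells all that it offers.
- The arm moves only by the tool drive_tool, never from a script. Its argument "deltas" is a list of rows, each a list of 3 entries, a list of its own where there are three numbers: the opening in per cent of the stroke, from 0 (shut) to 100 (fully open), then the shift along the tool's x, y, z in units of 30 mm (1.0 is 30 mm), then the turn, a rotation vector about the tool's x, y, z in units of 6 degrees (1.0 is 6 degrees). In form: [[grip, [dx, dy, dz], [wx, wy, wz]], ...]. A call has 1 to 10 rows; each row shifts and turns the commanded pose from where the row before left it, along the tool's axes as they then stand; what a row does not reach is not made up. A row lasts 1/12 s, in which the tool goes at most 41.7 mm and 7.16 degrees, less where a joint would pass 70% of its speed; a pose out of reach is approached as far as the arm can. A call is refused whole if a number of a shift passes 1 or a number of a turn 1, either way. A call with a gripper value outside its range is refused whole. The fingers move at their own pace and stop on an object; "squeeze" is the grip in N (left out, the last holds). Time passes only in rows, so rows that do not move let the fingers close. It gives the time, the measured TCP pose, the force and the opening at its end, in the units of the state.
- manip.read_state(): the state, without advancing time (a new reading comes with each control period).
- manip.read_camera(name): name is "scene" or "side" or "wrist"; returns (picture, depth): 384x512x3 uint8, red, green, blue; 384x512 float32, m along the optical axis (not along the pixel's ray), 0 where there is no reading.
- manip.camera_info(name): a dict with "mtx" (3x3 intrinsics, pixels), "cam_to_world" (4x4, takes a point from camera to world coordinates). Camera axes: x right, y up, looking along -z (the intrinsics and any distortion apply to the point x, -y, -z); pixel columns grow to the right and rows downward; lengths in m; the calibration is good to about 2 mm. The wrist camera is an equidistant fisheye: a pixel r from the principal point sees the ray r / f radians off the axis. A picture is of the moment at which its call begins: read the wrist's pose just before it. camera_info takes no time and is no camera call; for the wrist camera it gives the pose at the moment of the call.
- manip.job_done(): hands the job in, once; it reports no verdict.
The state is a dict: "clock": time; "joint_positions": joint angles; "joint_velocities": joint speeds; "joint_torque": joint torques, N m; "position": TCP position; "tcp_rot": TCP orientation; "ft_force": force on the tool from outside, world axes, zero at the start; "torque": the same for the moment, N m; "width": opening from 0.0 (shut) to 1.0 (fully open).
Only numpy, scipy, OpenCV 4.12 (cv2) and the standard library are available. Lean on these libraries where they do the work, as an engineer would, in place of code of your own. Each camera call takes 0.05 s, during which the arm holds its last target.

### The job

Slide the tube carriage fully home into the white lock box, lock it there with the blue button, then pull the carriage back by its handle, gently (about 8 N), to prove that the lock holds, and leave it locked. Each full press of the button changes locked to unlocked or back, but the button looks the same either way and may start in either state: so go by feel, and if the carriage stops short of home, click the button once and try again. Never push or pull the carriage or press the button with more than about 25 N, and leave the things lying around alone.

Things in the scene. Friction and masses are not known exactly. Their poses are not given: they have to be found in the camera images.
- loader: fixed aluminium rail plate 92 x 360 x 12 mm on the worktop; origin at the centre of its underside; its y axis runs along the rail from the free end to the lock box. Carriage origin's y in the lock box's frame: -0.200 m at the free end, -0.110 where it meets the tooth if locked out, -0.085 fully home on the end stop, -0.088 to -0.090 when home, locked and pulled back (3 mm play, springy tooth)
- lock_box: fixed white box 72 x 70 mm, 78 mm high, at the rail's +y end, blue button on top; origin under the button's centre at worktop level, axes as the loader's. A hidden tooth in it is moved by the button. Locked, it is down and keeps a carriage that is home from leaving, and one outside from coming in (it stops 25 mm short of home). Unlocked, the carriage passes freely
- catch: fixed hidden part of the push-push mechanism in the lock box: it carries a spring load (about 1.5 N) while the lock is locked and the button is not pressed, none while unlocked. Never moves, cannot be reached; same frame as the lock box. Do not press the button with the carriage between y -0.110 and -0.087 of the lock box: the tooth strikes the carriage's tongue
- carriage: grey carriage 60 x 80 mm that slides along the rail's y axis (drag about 2 N, stays where left), with a firmly seated red-capped tube (top 101 mm above the worktop) and a black handle post; origin under its centre at worktop level, axes as the loader's
- handle (a point): grasp point on the carriage's black handle post, on the post's axis 92 mm above the worktop, 20 mm behind (-y of) the carriage's centre. The post is upright, 14 mm thick along the rail, 22 mm wide across it, z 36 to 105 mm; the tube stands 40 mm from it on the +y side. Grasp from above, fingers either side across the rail (22 mm)
- button_top (a point): centre of the button's top: a blue sprung cap 30 mm across, 94 mm above the worktop, same in both states. Press straight down 11 to 12.5 mm to a firm stop; about 4 N just before it; the state changes in the last 1.5 mm, so press to the stop (8 to 12 N), then lift clear off. Feel: unlocked, over 2 N from about 2 mm down; locked, under 1.5 N for the first 6 mm
- label_roll: loose white label roll 58 mm across, 24 mm high; leave alone; origin at the centre of its underside
- marker: loose black and white marker pen, 134 mm long, 15 mm high; leave alone; origin at the centre of its underside
- timer: loose white bench timer 64 x 64 x 22 mm; leave alone; origin at the centre of its underside

How it is judged:
By the outcome, as a careful person would: the job done as asked, in the order asked, and still so for the second after the job is handed in, with the robot touching nothing.
It also fails if it takes over 69 s, if anything falls off the work surface, if the arm or the gripper's body presses on something with over 40 N, if the wrist force passes 120 N, or if a joint passes its speed limit or range.

## Working session

There is one attempt and no reset: what is moved stays moved. The work goes in short steps, Python scripts to look and compute and a tool call to move; the robot and the scene stay as the last step left them, time stands still between calls to the robot, and variables do not carry over. Pictures are saved under pics/ and viewed, and the job is handed in when it is done.

Besides the shell and the picture viewer there is one more tool, called after "Emit:" by a JSON object that holds its "name" and its "arguments", one argument or row to a line. drive_tool: Moves the arm, as the interface text tells. Its arguments: {"type":"object","properties":{"deltas":{"type":"array"},"squeeze":{"type":"number"}},"required":["deltas"]}

```bash
mkdir -p pics
cat > h.py <<'E'
import numpy as np, cv2
from plant import manip
from scipy.spatial.transform import Rotation as R
def snap(name,fn):
    ci=manip.camera_info(name); p,d=manip.read_camera(name)
    cv2.imwrite(f'pics/{fn}.png',cv2.cvtColor(p,cv2.COLOR_RGB2BGR))
    np.savez(f'pics/{fn}.npz',p=p,d=d,m=ci['mtx'],T=ci['cam_to_world'])
def load(fn): return np.load(f'pics/{fn}.npz')
def cloud(z):
    d=z['d'];m=z['m'];v,u=np.mgrid[:384,:512]
    P=np.stack([(u-m[0,2])/m[0,0]*d,-(v-m[1,2])/m[1,1]*d,-d,np.ones_like(d)],-1)
    return (P@z['T'].T)[...,:3]
E
python3 - <<'E'
from h import *
snap('scene','s0');snap('side','d0')
s=manip.read_state();print(s);print(manip.pinch_z)
for n in('scene','side'):
    c=manip.camera_info(n);print({k:(np.round(v,4).tolist() if hasattr(v,'shape') else v) for k,v in c.items()})
E
```

```text
{'clock': 0.1, 'joint_positions': array([ 9.47698838e-01,  3.81117308e-01,  1.29815340e+00,  3.56723864e-05,
        1.46359485e+00, -2.15291377e-01]), 'joint_velocities': array([ 4.05754640e-05, -1.90681376e-03, -4.69639689e-03,  1.94922357e-03,
       -8.49994215e-05, -1.59650002e-03]), 'joint_torque': array([ 3.75890857e-03, -4.38648713e+01, -2.24913472e+01,  7.15149567e-02,
        3.42052756e-02, -8.12516578e-05]), 'position': array([0.21794159, 0.5046583 , 0.20161626]), 'tcp_rot': array([-2.75249661e-04,  2.02494901e-01,  9.79283110e-01, -5.74130097e-04]), 'ft_force': array([-0.26871696, -0.67932547,  0.25477504]), 'torque': array([0.03567434, 0.01858411, 0.04543777]), 'width': 0.9999936185537504}
0.0187
{'mtx': [[475.8179, 0.0, 247.3598], [0.0, 475.8179, 187.3409], [0.0, 0.0, 1.0]], 'cam_to_world': [[0.7859, 0.3555, -0.5059, 0.1521], [-0.6181, 0.4272, -0.6599, -0.5278], [-0.0185, 0.8313, 0.5555, 0.567], [0.0, 0.0, 0.0, 1.0]]}
{'mtx': [[446.4493, 0.0, 259.7553], [0.0, 446.4493, 196.2693], [0.0, 0.0, 1.0]], 'cam_to_world': [[0.9775, 0.1244, -0.1705, 0.401], [-0.2099, 0.4865, -0.8481, -0.6916], [-0.0226, 0.8648, 0.5017, 0.5399], [0.0, 0.0, 0.0, 1.0]]}
```

View pics/s0.png

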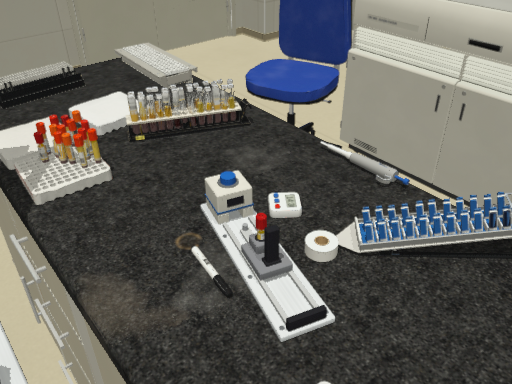

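View pics/d0.png

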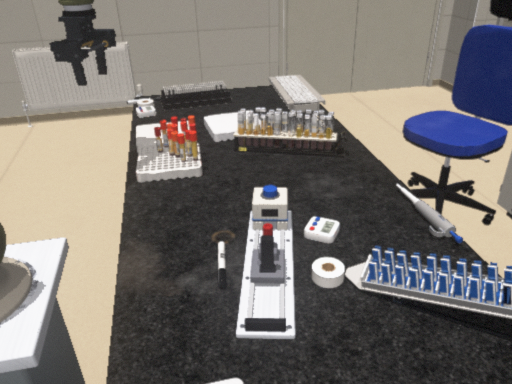

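The scene view shows the lock box with its blue button at about (228,178), the carriage at (267,258) and the black handle top at (272,229). In the side view the button is at (270,190) and the handle top at (267,240). Next I'll measure these points.

Run:
```python
from h import *
for fn in('s0','d0'):
    z=load(fn);P=cloud(z);p=z['p'].astype(int)
    im=cv2.imread(f'pics/{fn}.png')
    c=im[150:350,170:350] if fn=='s0' else im[170:340,200:350]
    cv2.imwrite(f'pics/{fn}_c.png',cv2.resize(c,None,fx=3 if fn=='s0' else 3.4,fy=3 if fn=='s0' else 3.4,interpolation=cv2.INTER_CUBIC))
    reg=(P[...,0]>.2)&(P[...,0]<.8)&(P[...,1]>-.5)&(P[...,1]<.5)&(z['d']>0)
    blue=reg&(p[...,2]>p[...,0]+60)&(P[...,2]>.085)&(P[...,2]<.1)
    v,u=np.nonzero(blue);print(fn,'blue',len(v),u.mean(),v.mean(),P[blue].mean(0),P[blue].min(0),P[blue].max(0))
    # blue component near
    red=reg&(p[...,0]>p[...,2]+70)&(p[...,0]>p[...,1]+70)&(P[...,2]>.09)&(P[...,2]<.106)
    print('red',red.sum(),np.median(P[red],0))
    blk=reg&(p.sum(-1)<150)&(P[...,2]>.1)&(P[...,2]<.11)
    print('blk top',blk.sum(),P[blk].mean(0),P[blk].min(0),P[blk].max(0))
    # plate top
    pl=reg&(abs(P[...,2]-.012)<.004)&(p.min(-1)>150)
    q=P[pl][:,:2];print('plate',len(q),cv2.minAreaRect(q.astype(np.float32)))
    bt=reg&(abs(P[...,2]-.078)<.003)&(p.min(-1)>150)
    print('boxtop',bt.sum(),cv2.minAreaRect(P[bt][:,:2].astype(np.float32)))
```

```text
s0 blue 184 253.1358695652174 180.42391304347825 [0.60542853 0.05123342 0.09154378] [ 0.56442802 -0.20253622  0.08521183] [0.79920401 0.10594803 0.09628803]
red 660 [0.4226184  0.44128537 0.09896522]
blk top 108 [ 0.53486722 -0.08349229  0.10407641] [ 0.52081695 -0.10020039  0.10011857] [0.78528654 0.45989612 0.10797156]
plate 4232 ((0.524264931678772, 0.10409343242645264), (0.2963747978210449, 0.6417559385299683), 15.654742240905762)
boxtop 581 ((0.6861331462860107, 0.1844230592250824), (0.36566904187202454, 0.8308420777320862), 23.9293155670166)
d0 blue 144 297.30555555555554 201.16666666666666 [0.61323983 0.04021576 0.09116306] [ 0.56504121 -0.20317602  0.08510264] [0.79991376 0.1054191  0.09621458]
red 358 [0.42941425 0.43488243 0.09899884]
blk top 7 [ 0.52871031 -0.09788793  0.10109746] [ 0.52271052 -0.10009976  0.10018612] [ 0.53554586 -0.09510353  0.10298474]
plate 3698 ((0.5311435461044312, 0.10537625849246979), (0.3093346059322357, 0.6399255990982056), 15.575474739074707)
boxtop 485 ((0.6896281242370605, 0.1797977089881897), (0.36831021308898926, 0.8358644247055054), 24.343843460083008)
```

Run:
```python
from h import *
A=[]
for fn in('s0','d0'):
    z=load(fn);P=cloud(z);p=z['p'].astype(int)
    reg=(P[...,0]>.42)&(P[...,0]<.66)&(P[...,1]>-.3)&(P[...,1]<.2)&(z['d']>0)
    def f(n,m,med=False):
        n_,lab,st,_=cv2.connectedComponentsWithStats(m.astype(np.uint8)); 
        k=1+np.argmax(st[1:,4]); m=lab==k
        q=P[m];r=cv2.minAreaRect(q[:,:2].astype(np.float32))
        print(fn,n,m.sum(),'mean',q.mean(0).round(4),'rect',np.round(r[0],4),np.round(r[1],4),round(r[2],2),'z',q[:,2].min().round(4),q[:,2].max().round(4))
        return q
    f('blue',reg&(p[...,2]>p[...,0]+50)&(P[...,2]>.0915)&(P[...,2]<.1))
    f('red',reg&(p[...,0]>p[...,2]+70)&(p[...,0]>p[...,1]+70)&(P[...,2]>.0985)&(P[...,2]<.106))
    f('blk',reg&(p.sum(-1)<200)&(P[...,2]>.102)&(P[...,2]<.11))
    f('plate',reg&(P[...,2]>.008)&(P[...,2]<.02))
    f('box',reg&(abs(P[...,2]-.078)<.002))
    f('carr',reg&(abs(P[...,2]-.036)<.003))
```

```text
s0 blue 113 mean [0.5793 0.0897 0.0938] rect [0.5783 0.0904] [0.028  0.0298] 5.95 z 0.0916 0.0963
s0 red 70 mean [ 0.5414 -0.0539  0.1006] rect [ 0.5418 -0.0536] [0.0164 0.0171] 35.84 z 0.0985 0.103
s0 blk 88 mean [ 0.5309 -0.093   0.1047] rect [ 0.532  -0.0916] [0.0151 0.0227] 78.44 z 0.1021 0.108
s0 plate 4650 mean [ 0.5212 -0.0943  0.0132] rect [ 0.5454 -0.0405] [0.3603 0.0934] 75.01 z 0.008 0.02
s0 box 512 mean [0.5752 0.0839 0.0781] rect [0.5797 0.0904] [0.0708 0.0707] 75.95 z 0.076 0.08
s0 carr 642 mean [ 0.5265 -0.0836  0.036 ] rect [ 0.5365 -0.0734] [0.0812 0.0604] 75.33 z 0.033 0.0387
d0 blue 83 mean [0.5782 0.0893 0.0934] rect [0.5781 0.0899] [0.0272 0.0272] 21.59 z 0.0916 0.0962
d0 red 47 mean [ 0.5409 -0.0545  0.1001] rect [ 0.5419 -0.053 ] [0.0163 0.0158] 77.75 z 0.0985 0.1018
d0 blk 51 mean [ 0.5313 -0.0941  0.104 ] rect [ 0.5316 -0.094 ] [0.0141 0.0168] 77.46 z 0.1021 0.1053
d0 plate 3838 mean [ 0.5303 -0.0998  0.0126] rect [ 0.5443 -0.0411] [0.3593 0.092 ] 75.32 z 0.008 0.02
d0 box 388 mean [0.5773 0.0828 0.0778] rect [0.578  0.0883] [0.0666 0.0689] 74.8 z 0.076 0.08
d0 carr 577 mean [ 0.5335 -0.0827  0.0355] rect [ 0.536 -0.073] [0.0816 0.0598] 75.19 z 0.0331 0.039
```

View pics/s0_c.png

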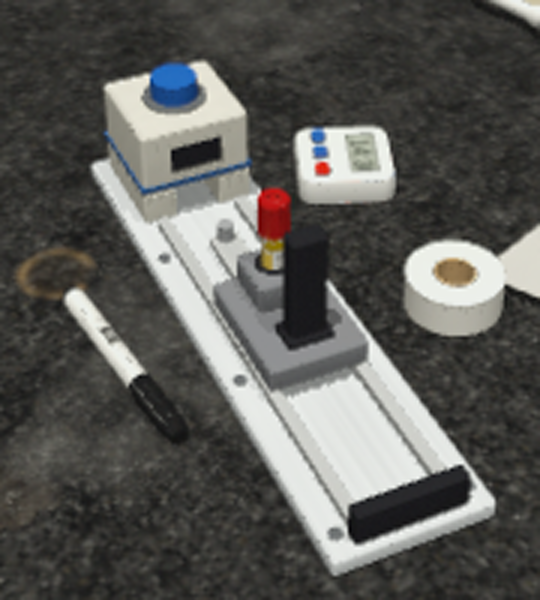

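View pics/d0_c.png

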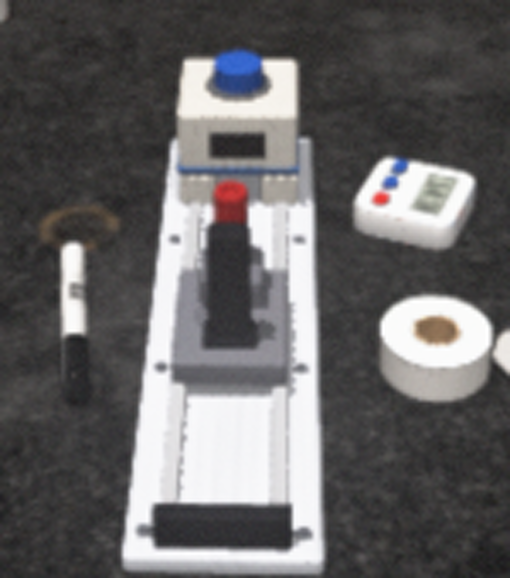

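```bash
cat >> h.py <<'E'
YAW=np.deg2rad(75.25)
U=np.array([np.cos(YAW),np.sin(YAW),0]);V=np.array([np.sin(YAW),-np.cos(YAW),0])
BOX=np.array([.5785,.0897,0])
RT=np.stack([U,V,[0,0,-1]],1)
def st():
    s=manip.read_state();q=s['tcp_rot'];r=R.from_quat([q[1],q[2],q[3],q[0]])
    d=s['position']-BOX
    print('t',round(s['clock'],2),'railx/y/z',np.round([d@V,d@U,d[2]],4),'F across/along/z',np.round([s['ft_force']@V,s['ft_force']@U,s['ft_force'][2]],2),'w',round(s['width'],3),
     'roterr deg',np.rad2deg((r.inv()*R.from_matrix(RT)).as_rotvec()).round(2))
    return s,r
def rail(x,y,z): return BOX+V*x+U*y+np.array([0,0,z])
def plan(target,n):
    s,r=st();w=(r.inv()*R.from_matrix(RT)).as_rotvec();d=(np.array(target)-s['position'])/n
    print('turn/row',(np.rad2deg(w)/6/n).round(3))
    for i in range(n):
        print((R.from_rotvec(w*(i+.0)/n).inv()*r.inv()).apply(d).round(4)/.03)
E
python3 - <<'E'
from h import *
plan(rail(0,0,.13),20)
E
```

```text
t 0.1 railx/y/z [-0.4543  0.3095  0.2016] F across/along/z [-0.09 -0.73  0.25] w 1.0 roterr deg [-7.000e-02  4.000e-02  8.138e+01]
turn/row [-0.001  0.     0.678]
[-0.82666667 -0.39666667  0.12      ]
[-0.85333333 -0.33666667  0.12      ]
[-0.87333333 -0.27666667  0.12      ]
[-0.89       -0.21333333  0.12      ]
[-0.90333333 -0.15        0.12      ]
[-0.91333333 -0.08333333  0.12      ]
[-0.91666667 -0.02        0.12      ]
[-0.91666667  0.04666667  0.12      ]
[-0.91  0.11  0.12]
[-0.9         0.17333333  0.12      ]
[-0.88333333  0.23666667  0.12      ]
[-0.86666667  0.3         0.12      ]
[-0.84333333  0.36        0.12      ]
[-0.81333333  0.42        0.12      ]
[-0.78333333  0.47666667  0.12      ]
[-0.74666667  0.53        0.12      ]
[-0.70666667  0.58333333  0.12      ]
[-0.66333333  0.63        0.12      ]
[-0.61666667  0.67666667  0.12      ]
[-0.56666667  0.72        0.12      ]
```

Emit:
{"name": "drive_tool", "arguments": {
  "deltas": [
    [0, [-0.83, -0.4, 0], [0, 0, 0.68]],
    [0, [-0.85, -0.34, 0], [0, 0, 0.68]],
    [0, [-0.87, -0.28, 0], [0, 0, 0.68]],
    [0, [-0.89, -0.21, 0], [0, 0, 0.68]],
    [0, [-0.9, -0.15, 0], [0, 0, 0.68]],
    [0, [-0.91, -0.08, 0], [0, 0, 0.68]],
    [0, [-0.92, -0.02, 0], [0, 0, 0.68]],
    [0, [-0.92, 0.05, 0], [0, 0, 0.68]],
    [0, [-0.91, 0.11, 0], [0, 0, 0.68]],
    [0, [-0.9, 0.17, 0], [0, 0, 0.68]]
  ],
  "squeeze": 20
}}

```text
clock: 0.93
position: [0.3987, 0.2959, 0.2019]
tcp_rot: [-0.0, 0.533, 0.846, -0.0]
ft_force: [-0.3, 0.6, -0.2]
width: 0.269
```

Emit:
{"name": "drive_tool", "arguments": {
  "deltas": [
    [0, [-0.88, 0.24, 0.1], [0, 0, 0.68]],
    [0, [-0.87, 0.3, 0.2], [0, 0, 0.68]],
    [0, [-0.84, 0.36, 0.2], [0, 0, 0.68]],
    [0, [-0.81, 0.42, 0.2], [0, 0, 0.68]],
    [0, [-0.78, 0.48, 0.2], [0, 0, 0.68]],
    [0, [-0.75, 0.53, 0.2], [0, 0, 0.68]],
    [0, [-0.71, 0.58, 0.2], [0, 0, 0.68]],
    [0, [-0.66, 0.63, 0.2], [0, 0, 0.68]],
    [0, [-0.62, 0.68, 0.2], [0, 0, 0.68]],
    [0, [-0.57, 0.72, 0.2], [0, 0, 0.64]]
  ]
}}

```text
clock: 1.77
position: [0.5785, 0.0881, 0.1445]
tcp_rot: [-0.0, 0.793, 0.609, -0.0]
ft_force: [1.5, 0.4, 0.1]
width: 0.008
```

Run:
```python
from h import *
snap('wrist','w0');snap('side','d1');st()
```

```text
t 1.87 railx/y/z [ 0.0016 -0.003   0.1434] F across/along/z [ 0.18 -0.16 -0.16] w 0.003 roterr deg [-0.1   0.05 -0.28]
```

View pics/w0.png

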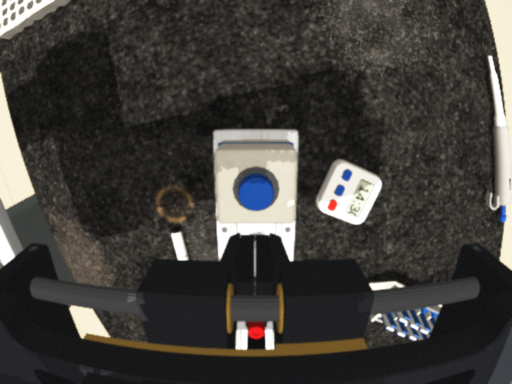

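View pics/d1.png

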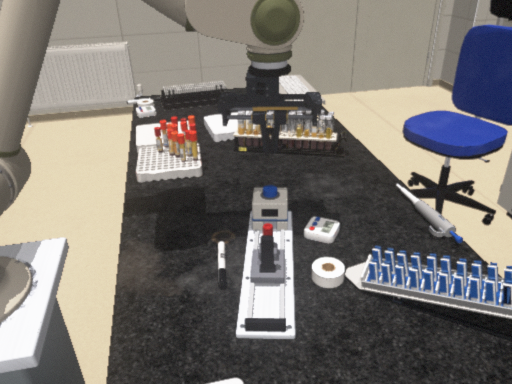

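The wrist view shows the button at (256,191), centred across the view, with the rail edges square to the tool. I'll come down just above the button and feel it lightly.

Emit:
{"name": "drive_tool", "arguments": {
  "deltas": [
    [0, [0.1, -0.05, 0.5], [0, 0, 0]],
    [0, [0, 0, 0.5], [0, 0, 0]],
    [0, [0, 0, 0.3], [0, 0, 0]],
    [0, [0, 0, 0.15], [0, 0, 0]],
    [0, [0, 0, 0], [0, 0, 0]],
    [0, [0, 0, 0], [0, 0, 0]],
    [0, [0, 0, 0], [0, 0, 0]]
  ]
}}

```text
clock: 2.45
position: [0.5776, 0.0927, 0.1025]
tcp_rot: [0.0, 0.792, 0.611, 0.001]
ft_force: [-0.6, 0.4, -0.1]
width: 0.003
```

Emit:
{"name": "drive_tool", "arguments": {
  "deltas": [
    [0, [0, 0, 0.1], [0, 0, 0]],
    [0, [0, 0, 0.1], [0, 0, 0]],
    [0, [0, 0, 0], [0, 0, 0]],
    [0, [0, 0, 0], [0, 0, 0]]
  ]
}}

```text
clock: 2.78
position: [0.5772, 0.0925, 0.0955]
tcp_rot: [-0.0, 0.792, 0.611, -0.0]
ft_force: [0.3, -0.6, -0.3]
width: 0.01
```

Emit:
{"name": "drive_tool", "arguments": {
  "deltas": [
    [0, [0, 0, 0.05], [0, 0, 0]],
    [0, [0, 0, 0.05], [0, 0, 0]],
    [0, [0, 0, 0], [0, 0, 0]],
    [0, [0, 0, 0], [0, 0, 0]]
  ]
}}

```text
clock: 3.12
position: [0.5773, 0.0925, 0.0926]
tcp_rot: [-0.0, 0.792, 0.611, -0.0]
ft_force: [0.3, 1.1, -0.7]
width: 0.012
```

Emit:
{"name": "drive_tool", "arguments": {
  "deltas": [
    [0, [0, 0, 0.05], [0, 0, 0]],
    [0, [0, 0, 0.05], [0, 0, 0]],
    [0, [0, 0, 0], [0, 0, 0]],
    [0, [0, 0, 0], [0, 0, 0]]
  ]
}}

```text
clock: 3.45
position: [0.5772, 0.0925, 0.0895]
tcp_rot: [-0.0, 0.792, 0.611, -0.0]
ft_force: [0.3, 0.2, -0.1]
width: 0.004
```

Run:
```python
from h import *
for i in range(4): manip.read_camera('scene'); st()
```

```text
t 3.5 railx/y/z [-0.0019  0.0024  0.0896] F across/along/z [ 0.17  0.76 -0.75] w 0.007 roterr deg [-0.   -0.    0.03]
t 3.55 railx/y/z [-0.0019  0.0024  0.0897] F across/along/z [0.25 0.48 0.16] w 0.006 roterr deg [-0.   -0.    0.02]
t 3.6 railx/y/z [-0.0018  0.0024  0.0897] F across/along/z [ 0.64  0.65 -0.03] w 0.008 roterr deg [ 0.01 -0.    0.02]
t 3.65 railx/y/z [-0.0019  0.0024  0.0897] F across/along/z [ 0.32 -0.55  0.06] w 0.006 roterr deg [0.   0.   0.03]
```

Emit:
{"name": "drive_tool", "arguments": {
  "deltas": [
    [0, [0, 0, 0.04], [0, 0, 0]],
    [0, [0, 0, 0], [0, 0, 0]],
    [0, [0, 0, 0], [0, 0, 0]]
  ]
}}

```text
clock: 3.9
position: [0.5772, 0.0925, 0.0883]
tcp_rot: [-0.0, 0.792, 0.611, -0.0]
ft_force: [-0.1, 0.2, 0.6]
width: 0.006
```

Run:
```python
from h import *
for i in range(4): manip.read_camera('scene'); st()
```

```text
t 3.95 railx/y/z [-0.0019  0.0024  0.0884] F across/along/z [-0.5  -0.1  -0.33] w 0.005 roterr deg [-0.01  0.    0.03]
t 4.0 railx/y/z [-0.0019  0.0024  0.0884] F across/along/z [ 0.22  0.47 -0.32] w 0.004 roterr deg [-0.01  0.    0.02]
t 4.05 railx/y/z [-0.0019  0.0024  0.0885] F across/along/z [ 0.51 -0.17 -0.22] w 0.005 roterr deg [0.   0.   0.03]
t 4.1 railx/y/z [-0.0019  0.0024  0.0885] F across/along/z [-0.04 -0.21  0.02] w 0.004 roterr deg [ 0.   -0.    0.02]
```

Six millimetres down there is almost no force, so it is either locked or I'm not on the cap. I'll continue in small steps, since a locked button needs one click anyway.

Emit:
{"name": "drive_tool", "arguments": {
  "deltas": [
    [0, [0, 0, 0.05], [0, 0, 0]],
    [0, [0, 0, 0.04], [0, 0, 0]],
    [0, [0, 0, 0], [0, 0, 0]],
    [0, [0, 0, 0], [0, 0, 0]]
  ]
}}

```text
clock: 4.43
position: [0.5772, 0.0925, 0.0856]
tcp_rot: [-0.0, 0.792, 0.611, -0.0]
ft_force: [0.2, -0.8, -0.3]
width: 0.004
```

Run:
```python
from h import *
snap('side','d2')
for i in range(2): manip.read_camera('scene'); st()
im=cv2.imread('pics/d2.png')[60:260,170:370]
cv2.imwrite('pics/d2c.png',cv2.resize(im,None,fx=3,fy=3,interpolation=cv2.INTER_CUBIC))
```

```text
t 4.53 railx/y/z [-0.0019  0.0024  0.0857] F across/along/z [0.18 0.24 0.49] w 0.004 roterr deg [-0.   -0.    0.03]
t 4.58 railx/y/z [-0.0019  0.0024  0.0858] F across/along/z [-0.12  0.09  0.26] w 0.003 roterr deg [ 0.01 -0.    0.02]
```

View pics/d2c.png

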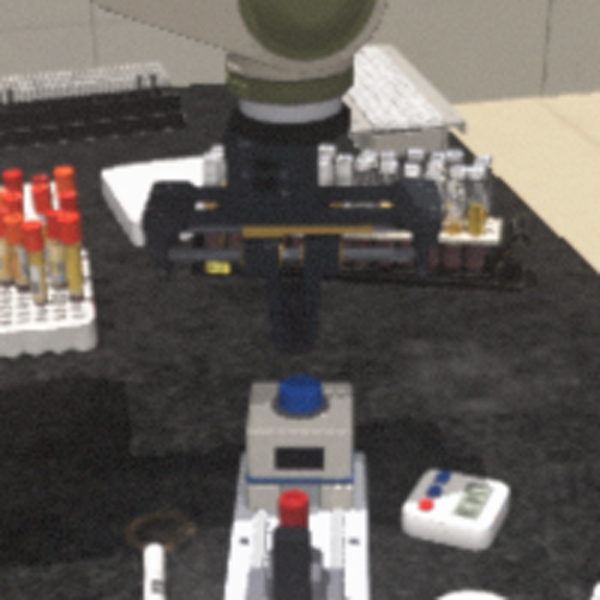

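The side view shows the fingertips at crop (295,350), above and apparently behind the button at (300,390), not touching it. I'll check where the fingertips lie according to the depth.

Run:
```python
from h import *
snap('scene','s2')
s,r=st()
for fn in('d2','s2'):
    z=load(fn);P=cloud(z);T=np.linalg.inv(z['T']);m=z['m']
    def pr(x):
        c=T@np.r_[x,1];return m[0,0]*c[0]/-c[2]+m[0,2],m[1,2]-m[1,1]*c[1]/-c[2],-c[2]
    print(fn,'tcp px',np.round(pr(s['position']),2),'button px',np.round(pr(rail(0,0,.094)),2))
    Q=(P-BOX)
    qx,qy,qz=Q@V,Q@U,Q[...,2]
    # finger points
    m2=(abs(qx)<.04)&(qy>-.06)&(qy<.2)&(qz>.088)&(qz<.15)&(z['d']>0)&(z['p'].astype(int).sum(-1)<200)
    print(m2.sum())
    for zz in np.arange(.09,.15,.01):
        k=m2&(abs(qz-zz)<.005)
        if k.sum(): print(zz.round(3),k.sum(),np.median(qx[k]).round(4),qy[k].min().round(4),np.median(qy[k]).round(4))
im=cv2.imread('pics/s2.png')[100:250,150:350]
cv2.imwrite('pics/s2c.png',cv2.resize(im,None,fx=4,fy=4,interpolation=cv2.INTER_CUBIC))
```

```text
t 4.63 railx/y/z [-0.0019  0.0025  0.0858] F across/along/z [ 0.03 -0.54  0.  ] w 0.003 roterr deg [0.   0.   0.03]
d2 tcp px [268.5  191.06   0.92] button px [269.33 188.17   0.92]
214
0.09 31 -0.001 -0.0099 0.0066
0.1 1 0.0074 0.0062 0.0062
0.12 14 -0.0051 -0.0087 -0.0064
0.13 64 -0.003 -0.0102 -0.0066
0.14 69 -0.004 -0.0108 -0.007
s2 tcp px [225.85 178.76   0.89] button px [227.07 175.46   0.89]
300
0.09 66 0.0002 -0.0117 0.0046
0.1 4 0.0055 -0.0028 0.0015
0.12 11 -0.0018 -0.0077 -0.0059
0.13 81 -0.0027 -0.0093 -0.0066
0.14 90 -0.0045 -0.0101 -0.0062
```

View pics/s2c.png

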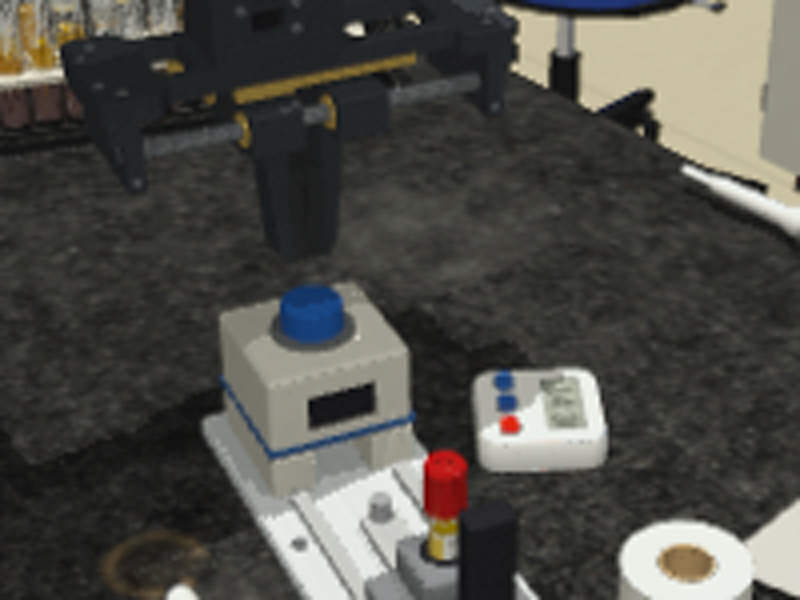

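The depth puts the finger ends near z 0.118, where the TCP reads 0.086, a difference of about 32 mm. I'll measure that more carefully, including at the earlier pose.

Run:
```python
from h import *
for fn,tz in(('d2',.0858),('s2',.0858),('d1',.1434)):
    z=load(fn);P=cloud(z);Q=(P-BOX);qx,qy,qz=Q@V,Q@U,Q[...,2]
    m2=(abs(qx)<.05)&(abs(qy)<.05)&(qz>.1)&(qz<.3)&(z['d']>0)&(z['p'].astype(int).sum(-1)<250)
    a=np.sort(qz[m2]);k=m2&(qz<a[5]+.02)
    print(fn,'lowest',a[[0,3,8]].round(4),'minus tcp',(a[3]-tz).round(4),'x range',qx[k].min().round(4),qx[k].max().round(4),'y',qy[k].min().round(4),qy[k].max().round(4))
    # gripper body front lowest z over wide
    w=(abs(qx)>.06)&(abs(qx)<.1)&(abs(qy)<.06)&(qz>.1)&(qz<.35)&(z['d']>0)
    print(' wide lowest',np.sort(qz[w])[[0,5,20]].round(4))
```

```text
d2 lowest [0.1209 0.1229 0.1239] minus tcp 0.0371 x range -0.0179 0.01 y -0.0108 0.0087
 wide lowest [0.1862 0.1873 0.19  ]
s2 lowest [0.1222 0.1234 0.1241] minus tcp 0.0376 x range -0.0176 0.0127 y -0.0101 0.0122
 wide lowest [0.1859 0.1872 0.1888]
d1 lowest [0.178  0.1789 0.1803] minus tcp 0.0355 x range -0.0125 0.0163 y -0.0177 -0.0001
 wide lowest [0.2426 0.2451 0.247 ]
```

The finger ends sit about 36 mm higher than the reported TCP, and this holds in both poses and both cameras. The gripper body's height also fits it. So I'll trust vision and touch: contact with the button should come at a reading of about 0.058.

Emit:
{"name": "drive_tool", "arguments": {
  "deltas": [
    [0, [0, 0.1, 0.3], [0, 0, 0]],
    [0, [0, 0, 0.2], [0, 0, 0]],
    [0, [0, 0, 0.1], [0, 0, 0]],
    [0, [0, 0, 0.1], [0, 0, 0]],
    [0, [0, 0, 0], [0, 0, 0]],
    [0, [0, 0, 0], [0, 0, 0]]
  ]
}}

```text
clock: 5.13
position: [0.5801, 0.0918, 0.0646]
tcp_rot: [-0.0, 0.792, 0.611, -0.0]
ft_force: [0.1, -0.7, 0.1]
width: 0.005
```

Run:
```python
from h import *
snap('scene','s3');snap('side','d3')
s,r=st()
for fn in('d3','s3'):
    z=load(fn);P=cloud(z);Q=(P-BOX);qx,qy,qz=Q@V,Q@U,Q[...,2]
    m2=(abs(qx)<.05)&(abs(qy)<.05)&(qz>.09)&(qz<.3)&(z['d']>0)&(z['p'].astype(int).sum(-1)<200)&(z['p'][...,2]<z['p'][...,0]+30)
    a=np.sort(qz[m2]);print(fn,a[[0,3,8,15]].round(4))
a=cv2.imread('pics/s3.png')[110:210,170:290];b=cv2.imread('pics/d3.png')[120:220,210:330]
cv2.imwrite('pics/c3.png',cv2.resize(np.hstack([a,b]),None,fx=3.3,fy=3.3,interpolation=cv2.INTER_CUBIC))
```

```text
t 5.23 railx/y/z [0.0012 0.0025 0.0649] F across/along/z [ 0.25 -0.16  0.97] w 0.004 roterr deg [ 0.02 -0.    0.03]
d3 [0.0999 0.1022 0.1033 0.1046]
s3 [0.1014 0.1025 0.1038 0.1046]
```

View pics/c3.png

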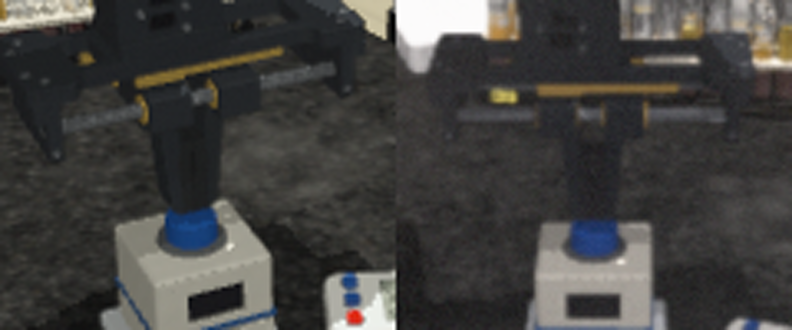

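The fingers are centred just above the cap in both views. I'll go down in 2 mm steps and watch the force.

Emit:
{"name": "drive_tool", "arguments": {
  "deltas": [
    [0, [0, 0, 0.07], [0, 0, 0]],
    [0, [0, 0, 0.07], [0, 0, 0]],
    [0, [0, 0, 0], [0, 0, 0]],
    [0, [0, 0, 0], [0, 0, 0]]
  ]
}}

```text
clock: 5.57
position: [0.5801, 0.0918, 0.0604]
tcp_rot: [-0.0, 0.792, 0.611, -0.0]
ft_force: [-0.2, 0.1, -0.7]
width: 0.002
```

Emit:
{"name": "drive_tool", "arguments": {
  "deltas": [
    [0, [0, 0, 0.07], [0, 0, 0]],
    [0, [0, 0, 0], [0, 0, 0]],
    [0, [0, 0, 0], [0, 0, 0]]
  ]
}}

```text
clock: 5.82
position: [0.5801, 0.0918, 0.0583]
tcp_rot: [-0.0, 0.792, 0.611, -0.0]
ft_force: [-0.3, 0.4, -0.5]
width: 0.006
```

Emit:
{"name": "drive_tool", "arguments": {
  "deltas": [
    [0, [0, 0, 0.07], [0, 0, 0]],
    [0, [0, 0, 0], [0, 0, 0]],
    [0, [0, 0, 0], [0, 0, 0]]
  ]
}}

```text
clock: 6.07
position: [0.5803, 0.0918, 0.0565]
tcp_rot: [0.0, 0.792, 0.611, 0.0]
ft_force: [-0.1, -0.4, 2.4]
width: 0.002
```

```bash
cat >> h.py <<'E'
def avg(n=4):
    F=[]
    for i in range(n):
        manip.read_camera('side');s=manip.read_state();F.append([s['ft_force']@V,s['ft_force']@U,s['ft_force'][2]])
    st();print('avgF',np.mean(F,0).round(2))
E
python3 -c "
from h import *
avg()"
```

```text
t 6.27 railx/y/z [0.0013 0.0025 0.0565] F across/along/z [-0.33  0.36  2.39] w 0.003 roterr deg [ 0.03 -0.    0.02]
avgF [0.16 0.29 1.96]
```

Emit:
{"name": "drive_tool", "arguments": {
  "deltas": [
    [0, [0, 0, 0.05], [0, 0, 0]],
    [0, [0, 0, 0], [0, 0, 0]],
    [0, [0, 0, 0], [0, 0, 0]]
  ]
}}

```text
clock: 6.52
position: [0.5803, 0.0918, 0.0549]
tcp_rot: [0.0, 0.792, 0.611, 0.0]
ft_force: [0.4, -0.2, 2.1]
width: 0.002
```

```bash
python3 -c "
from h import *
avg()"
```

```text
t 6.72 railx/y/z [0.0012 0.0025 0.0549] F across/along/z [ 1.52 -0.71  0.74] w 0.004 roterr deg [ 0.01 -0.    0.03]
avgF [ 0.79 -0.22  1.8 ]
```

Emit:
{"name": "drive_tool", "arguments": {
  "deltas": [
    [0, [0, 0, 0.05], [0, 0, 0]],
    [0, [0, 0, 0], [0, 0, 0]],
    [0, [0, 0, 0], [0, 0, 0]]
  ]
}}

```text
clock: 6.97
position: [0.5803, 0.0918, 0.0533]
tcp_rot: [0.0, 0.792, 0.611, 0.0]
ft_force: [1.2, 0.1, 2.5]
width: 0.003
```

```bash
python3 -c "
from h import *
avg()"
```

```text
t 7.17 railx/y/z [0.0012 0.0025 0.0534] F across/along/z [ 0.45 -0.34  2.94] w 0.003 roterr deg [ 0.01 -0.    0.02]
avgF [0.9  0.22 2.12]
```

It holds about 2 N from 2 to 4 mm down, so it feels unlocked. Sliding the carriage will confirm it. I'll lift off and move over the handle.

Emit:
{"name": "drive_tool", "arguments": {
  "deltas": [
    [0, [0, 0, -0.8], [0, 0, 0]],
    [0, [0, 0, -0.8], [0, 0, 0]],
    [100, [-0.8, 0, -0.2], [0, 0, 0]],
    [100, [-0.9, 0, 0], [0, 0, 0]],
    [100, [-0.9, 0, 0], [0, 0, 0]],
    [100, [-0.9, 0, 0], [0, 0, 0]],
    [100, [-0.9, 0, 0], [0, 0, 0]],
    [100, [-0.9, 0, 0], [0, 0, 0]],
    [100, [-0.8, 0, 0], [0, 0, 0]],
    [100, [-0.25, 0, 0], [0, 0, 0]]
  ]
}}

```text
clock: 8.0
position: [0.5307, -0.0949, 0.107]
tcp_rot: [-0.0, 0.793, 0.61, -0.001]
ft_force: [-0.5, -0.3, -0.0]
width: 0.586
```

Run:
```python
from h import *
snap('scene','s4');snap('wrist','w4')
st()
a=cv2.imread('pics/s4.png')[150:300,190:340];b=cv2.imread('pics/w4.png')
cv2.imwrite('pics/s4c.png',cv2.resize(a,None,fx=4,fy=4,interpolation=cv2.INTER_CUBIC))
```

```text
t 8.1 railx/y/z [ 0.001  -0.1889  0.1071] F across/along/z [ 0.68  0.48 -0.8 ] w 0.676 roterr deg [-0.06 -0.01 -0.1 ]
```

View pics/s4c.png

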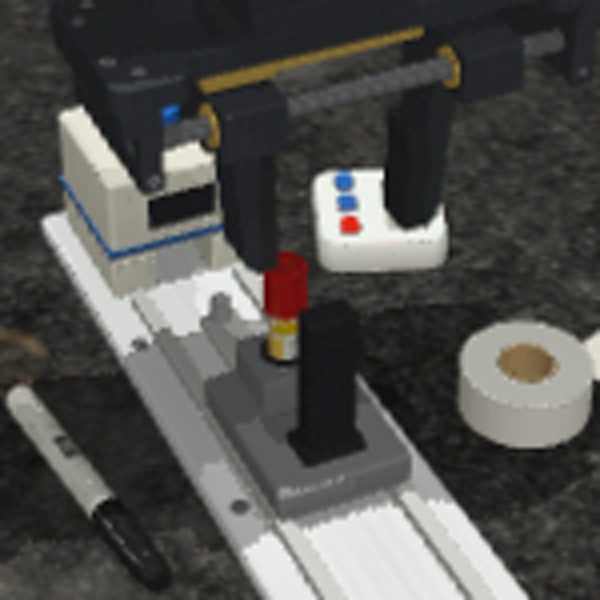

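View pics/w4.png

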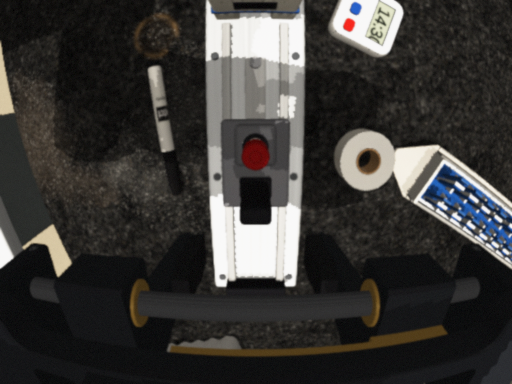

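The wrist view shows the post at (256,200), midway between the fingers at about x 190 and 325. Coming down.

Emit:
{"name": "drive_tool", "arguments": {
  "deltas": [
    [100, [0.02, 0, 0.5], [0, 0, 0]],
    [100, [0, 0, 0.5], [0, 0, 0]],
    [100, [0, 0, 0.4], [0, 0, 0]],
    [100, [0, 0, 0.4], [0, 0, 0]],
    [100, [0, 0, 0.3], [0, 0, 0]],
    [100, [0, 0, 0.23], [0, 0, 0]],
    [100, [0, 0, 0], [0, 0, 0]]
  ]
}}

```text
clock: 8.68
position: [0.5315, -0.0909, 0.0362]
tcp_rot: [-0.001, 0.792, 0.611, -0.001]
ft_force: [-0.4, -0.4, 0.2]
width: 1.001
```

Run:
```python
from h import *
snap('scene','s5');snap('side','d5')
st()
a=cv2.imread('pics/s5.png')[170:290,200:340];b=cv2.imread('pics/d5.png')[190:310,200:340]
cv2.imwrite('pics/c5.png',cv2.resize(np.hstack([a,b]),None,fx=2.85,fy=2.85,interpolation=cv2.INTER_CUBIC))
```

```text
t 8.78 railx/y/z [ 0.0013 -0.1871  0.0376] F across/along/z [-0.18 -0.35  0.46] w 1.0 roterr deg [ 0.01 -0.    0.05]
```

View pics/c5.png

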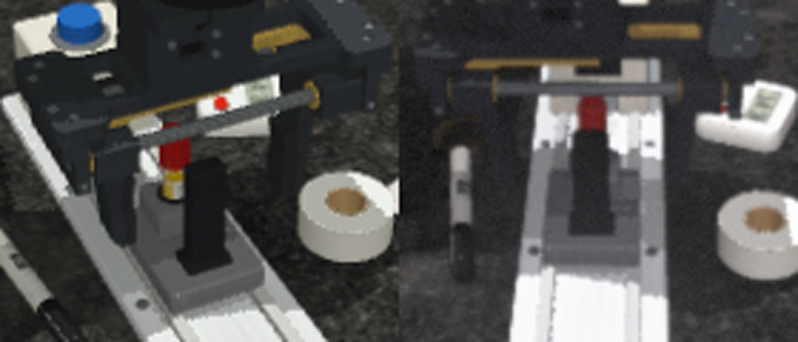

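Run:
```python
from h import *
for fn in('s5','d5'):
    z=load(fn);P=cloud(z);Q=(P-BOX);qx,qy,qz=Q@V,Q@U,Q[...,2]
    b=(z['p'].astype(int).sum(-1)<200)&(z['d']>0)
    for n,lo,hi in(('L',-.07,-.025),('post',-.02,.02),('R',.025,.07)):
        k=b&(qx>lo)&(qx<hi)&(qz>.045)&(qz<(.1 if n!='post' else .104))&(qy>-.25)&(qy<-.13)
        if k.sum()>3: print(fn,n,k.sum(),'x',np.percentile(qx[k],[3,50,97]).round(4),'y',np.percentile(qy[k],[3,50,97]).round(4),'zmin',np.percentile(qz[k],[1,3]).round(4))
```

```text
s5 L 142 x [-0.0589 -0.0528 -0.0442] y [-0.1979 -0.1955 -0.1788] zmin [0.0742 0.0749]
s5 post 583 x [-0.0099 -0.0015  0.0099] y [-0.195  -0.1926 -0.1433] zmin [0.0457 0.0471]
s5 R 183 x [0.044  0.0466 0.0579] y [-0.1977 -0.1947 -0.1783] zmin [0.0729 0.0737]
d5 L 121 x [-0.0583 -0.05   -0.0442] y [-0.1985 -0.1959 -0.1799] zmin [0.0741 0.0746]
d5 post 474 x [-0.0095  0.001   0.0112] y [-0.1953 -0.1931 -0.145 ] zmin [0.0458 0.0467]
d5 R 106 x [0.045  0.0515 0.0582] y [-0.1986 -0.196  -0.1904] zmin [0.0742 0.0744]
```

The depth shows finger tips at z 0.074, jaws at -44 and +44.5 mm, and the post at ±10 mm. The pads and post are aligned along the rail within about 1 mm. Closing.

Emit:
{"name": "drive_tool", "arguments": {
  "deltas": [
    [0, [0, 0, 0], [0, 0, 0]],
    [0, [0, 0, 0], [0, 0, 0]],
    [0, [0, 0, 0], [0, 0, 0]],
    [0, [0, 0, 0], [0, 0, 0]],
    [0, [0, 0, 0], [0, 0, 0]],
    [0, [0, 0, 0], [0, 0, 0]],
    [0, [0, 0, 0], [0, 0, 0]],
    [0, [0, 0, 0], [0, 0, 0]],
    [0, [0, 0, 0], [0, 0, 0]],
    [0, [0, 0, 0], [0, 0, 0]]
  ],
  "squeeze": 25
}}

```text
clock: 9.62
position: [0.5319, -0.0919, 0.0375]
tcp_rot: [0.0, 0.792, 0.611, -0.0]
ft_force: [-0.9, 0.2, 0.4]
width: 0.267
```

```bash
python3 -c "
from h import *
avg()"
```

```text
t 9.82 railx/y/z [ 0.0014 -0.1875  0.0375] F across/along/z [ 2.75 -0.11 -0.84] w 0.246 roterr deg [0.03 0.   0.02]
avgF [ 1.76  0.19 -0.84]
```

Gripped at 21.6 mm. Now sliding the carriage in.

Emit:
{"name": "drive_tool", "arguments": {
  "deltas": [
    [0, [0.1, 0, 0], [0, 0, 0]],
    [0, [0.15, 0, 0], [0, 0, 0]],
    [0, [0.2, 0, 0], [0, 0, 0]],
    [0, [0.2, 0, 0], [0, 0, 0]],
    [0, [0.2, 0, 0], [0, 0, 0]],
    [0, [0.2, 0, 0], [0, 0, 0]],
    [0, [0.2, 0, 0], [0, 0, 0]],
    [0, [0.15, 0, 0], [0, 0, 0]],
    [0, [0.1, 0, 0], [0, 0, 0]],
    [0, [0, 0, 0], [0, 0, 0]]
  ]
}}

```text
clock: 10.65
position: [0.5438, -0.0476, 0.0375]
tcp_rot: [0.0, 0.792, 0.611, 0.0]
ft_force: [5.5, 0.4, -2.3]
width: 0.248
```

Emit:
{"name": "drive_tool", "arguments": {
  "deltas": [
    [0, [0.1, 0, 0], [0, 0, 0]],
    [0, [0.1, 0, 0], [0, 0, 0]],
    [0, [0.1, 0, 0], [0, 0, 0]],
    [0, [0, 0, 0], [0, 0, 0]]
  ]
}}

```text
clock: 10.98
position: [0.5459, -0.0393, 0.0375]
tcp_rot: [0.0, 0.792, 0.611, 0.0]
ft_force: [4.9, -0.2, -2.6]
width: 0.247
```

```bash
python3 -c "
from h import *
avg(3)"
```

```text
t 11.13 railx/y/z [ 0.0014 -0.133   0.0375] F across/along/z [ 5.12  2.37 -3.39] w 0.245 roterr deg [ 0.03 -0.04  0.01]
avgF [ 5.01  1.86 -3.53]
```

Emit:
{"name": "drive_tool", "arguments": {
  "deltas": [
    [0, [0.05, 0.02, 0], [0, 0, 0]],
    [0, [0.05, 0, 0], [0, 0, 0]],
    [0, [0, 0, 0], [0, 0, 0]]
  ]
}}

```text
clock: 11.38
position: [0.5467, -0.0366, 0.0374]
tcp_rot: [-0.0, 0.792, 0.611, -0.0]
ft_force: [1.3, -0.9, 0.6]
width: 0.248
```

```bash
python3 -c "
from h import *
avg(3)"
```

```text
t 11.53 railx/y/z [ 0.0014 -0.1302  0.0375] F across/along/z [0.8  1.03 0.65] w 0.247 roterr deg [-0.04 -0.02  0.03]
avgF [ 0.86  0.78 -0.06]
```

Emit:
{"name": "drive_tool", "arguments": {
  "deltas": [
    [0, [0.05, 0, 0], [0, 0, 0]],
    [0, [0.05, 0, 0], [0, 0, 0]],
    [0, [0, 0, 0], [0, 0, 0]]
  ]
}}

```text
clock: 11.78
position: [0.5475, -0.0337, 0.0374]
tcp_rot: [-0.0, 0.792, 0.611, -0.0]
ft_force: [-2.0, -0.1, 1.2]
width: 0.248
```

```bash
python3 -c "
from h import *
avg(3)"
```

```text
t 11.93 railx/y/z [ 0.0014 -0.1272  0.0374] F across/along/z [-2.57  0.49  1.19] w 0.246 roterr deg [-0.04 -0.02  0.03]
avgF [-2.   -0.06  1.42]
```

Emit:
{"name": "drive_tool", "arguments": {
  "deltas": [
    [0, [0.05, -0.005, 0], [0, 0, 0]],
    [0, [0.05, 0, 0], [0, 0, 0]],
    [0, [0.05, 0, 0], [0, 0, 0]],
    [0, [0, 0, 0], [0, 0, 0]]
  ]
}}

```text
clock: 12.27
position: [0.5487, -0.0293, 0.0374]
tcp_rot: [-0.0, 0.792, 0.611, -0.0]
ft_force: [-1.3, 0.6, 2.5]
width: 0.249
```

Emit:
{"name": "drive_tool", "arguments": {
  "deltas": [
    [0, [0.05, 0, 0], [0, 0, 0]],
    [0, [0.05, 0, 0], [0, 0, 0]],
    [0, [0.05, 0, 0], [0, 0, 0]],
    [0, [0, 0, 0], [0, 0, 0]]
  ]
}}

```text
clock: 12.6
position: [0.5498, -0.0249, 0.0374]
tcp_rot: [-0.0, 0.792, 0.611, -0.0]
ft_force: [-2.2, 0.9, 2.1]
width: 0.246
```

Emit:
{"name": "drive_tool", "arguments": {
  "deltas": [
    [0, [0.05, 0, 0], [0, 0, 0]],
    [0, [0.05, 0, 0], [0, 0, 0]],
    [0, [0.05, 0, 0], [0, 0, 0]],
    [0, [0, 0, 0], [0, 0, 0]]
  ]
}}

```text
clock: 12.93
position: [0.551, -0.0206, 0.0374]
tcp_rot: [-0.0, 0.792, 0.611, 0.0]
ft_force: [-3.4, 1.1, 3.3]
width: 0.247
```

```bash
python3 -c "
from h import *
avg(3)"
```

```text
t 13.08 railx/y/z [ 0.0015 -0.1136  0.0374] F across/along/z [-3.25  1.48  3.1 ] w 0.247 roterr deg [-0.01 -0.03  0.03]
avgF [-3.01  0.88  3.01]
```

It has passed the tooth position, so it is unlocked. I'll approach the end stop in small steps.

Emit:
{"name": "drive_tool", "arguments": {
  "deltas": [
    [0, [0.05, -0.01, -0.01], [0, 0, 0]],
    [0, [0.05, 0, 0], [0, 0, 0]],
    [0, [0.05, 0, 0], [0, 0, 0]],
    [0, [0.04, 0, 0], [0, 0, 0]],
    [0, [0, 0, 0], [0, 0, 0]]
  ]
}}

```text
clock: 13.5
position: [0.5524, -0.0152, 0.0375]
tcp_rot: [0.0, 0.792, 0.611, 0.0]
ft_force: [1.2, -0.1, -4.9]
width: 0.251
```

```bash
python3 -c "
from h import *
avg(2)"
```

```text
t 13.6 railx/y/z [ 0.0014 -0.1081  0.0375] F across/along/z [-0.07  1.5  -4.66] w 0.248 roterr deg [ 0.01 -0.02  0.03]
avgF [ 0.43  0.88 -5.2 ]
```

Emit:
{"name": "drive_tool", "arguments": {
  "deltas": [
    [0, [0.03, 0, 0], [0, 0, 0]],
    [0, [0, 0, 0], [0, 0, 0]],
    [0, [0, 0, 0], [0, 0, 0]]
  ]
}}

```text
clock: 13.85
position: [0.5525, -0.0145, 0.0375]
tcp_rot: [-0.0, 0.792, 0.611, 0.0]
ft_force: [1.6, -0.1, -7.7]
width: 0.247
```

Emit:
{"name": "drive_tool", "arguments": {
  "deltas": [
    [0, [0.03, 0, 0], [0, 0, 0]],
    [0, [0, 0, 0], [0, 0, 0]],
    [0, [0, 0, 0], [0, 0, 0]]
  ]
}}

```text
clock: 14.1
position: [0.5527, -0.0136, 0.0375]
tcp_rot: [-0.0, 0.792, 0.611, -0.0]
ft_force: [3.1, -2.3, -10.2]
width: 0.247
```

```bash
python3 -c "
from h import *
avg(2)"
```

```text
t 14.2 railx/y/z [ 0.0014 -0.1065  0.0375] F across/along/z [  2.58  -0.69 -11.81] w 0.247 roterr deg [-0.   -0.    0.02]
avgF [  3.23  -0.8  -11.33]
```

The vertical load has built up to −11 N, because the tool is holding the post slightly high. I'll relax it before going on.

Emit:
{"name": "drive_tool", "arguments": {
  "deltas": [
    [0, [0, -0.005, 0.013], [0, 0, 0]],
    [0, [0, 0, 0], [0, 0, 0]],
    [0, [0, 0, 0], [0, 0, 0]]
  ]
}}

```text
clock: 14.45
position: [0.5528, -0.0136, 0.0375]
tcp_rot: [0.0, 0.792, 0.611, 0.0]
ft_force: [3.2, -0.8, -8.4]
width: 0.245
```

```bash
python3 -c "
from h import *
avg(3)"
```

```text
t 14.6 railx/y/z [ 0.0014 -0.1065  0.0375] F across/along/z [ 3.53 -0.58 -7.33] w 0.247 roterr deg [ 0.03 -0.    0.02]
avgF [ 3.24 -0.91 -7.53]
```

Emit:
{"name": "drive_tool", "arguments": {
  "deltas": [
    [0, [0.03, 0.015, 0.015], [0, 0, 0]],
    [0, [0, 0, 0], [0, 0, 0]],
    [0, [0, 0, 0], [0, 0, 0]]
  ]
}}

```text
clock: 14.85
position: [0.5531, -0.0126, 0.0374]
tcp_rot: [0.0, 0.792, 0.611, 0.0]
ft_force: [-1.2, -0.8, 1.4]
width: 0.245
```

```bash
python3 -c "
from h import *
avg(3)"
```

```text
t 15.0 railx/y/z [ 0.0015 -0.1055  0.0374] F across/along/z [-2.95  0.    4.91] w 0.243 roterr deg [ 0.01 -0.01  0.03]
avgF [-2.35 -0.4   4.05]
```

Emit:
{"name": "drive_tool", "arguments": {
  "deltas": [
    [0, [0.03, 0, 0.005], [0, 0, 0]],
    [0, [0, 0, 0], [0, 0, 0]],
    [0, [0, 0, 0], [0, 0, 0]]
  ]
}}

```text
clock: 15.25
position: [0.5533, -0.0118, 0.0374]
tcp_rot: [0.0, 0.792, 0.611, 0.0]
ft_force: [-3.3, 0.0, 6.8]
width: 0.246
```

```bash
python3 -c "
from h import *
avg(3)"
```

```text
t 15.4 railx/y/z [ 0.0015 -0.1045  0.0374] F across/along/z [-3.17 -1.44  7.29] w 0.248 roterr deg [ 0.01 -0.01  0.03]
avgF [-3.39 -0.85  7.01]
```

Emit:
{"name": "drive_tool", "arguments": {
  "deltas": [
    [0, [0.03, -0.008, -0.008], [0, 0, 0]],
    [0, [0, 0, 0], [0, 0, 0]],
    [0, [0, 0, 0], [0, 0, 0]]
  ]
}}

```text
clock: 15.65
position: [0.5536, -0.011, 0.0374]
tcp_rot: [0.0, 0.792, 0.611, 0.0]
ft_force: [-1.9, -0.6, 5.7]
width: 0.248
```

```bash
python3 -c "
from h import *
avg(3)"
```

```text
t 15.8 railx/y/z [ 0.0015 -0.1037  0.0374] F across/along/z [-1.39 -0.96  6.95] w 0.247 roterr deg [ 0.03 -0.    0.03]
avgF [-1.66 -1.04  6.3 ]
```

Emit:
{"name": "drive_tool", "arguments": {
  "deltas": [
    [0, [0.02, 0, 0], [0, 0, 0]],
    [0, [0, 0, 0], [0, 0, 0]],
    [0, [0, 0, 0], [0, 0, 0]]
  ]
}}

```text
clock: 16.05
position: [0.5536, -0.0109, 0.0374]
tcp_rot: [0.0, 0.792, 0.611, -0.0]
ft_force: [-3.6, -3.4, 6.4]
width: 0.247
```

```bash
python3 -c "
from h import *
avg(3)"
```

```text
t 16.2 railx/y/z [ 0.0015 -0.1037  0.0374] F across/along/z [-2.5 -3.6  6.4] w 0.247 roterr deg [0.02 0.05 0.03]
avgF [-2.57 -3.92  6.58]
```

Emit:
{"name": "drive_tool", "arguments": {
  "deltas": [
    [0, [0.02, 0.005, -0.006], [0, 0, 0]],
    [0, [0, 0, 0], [0, 0, 0]],
    [0, [0, 0, 0], [0, 0, 0]]
  ]
}}

```text
clock: 16.45
position: [0.5535, -0.0109, 0.0374]
tcp_rot: [0.0, 0.792, 0.611, -0.001]
ft_force: [-4.0, -6.5, 5.3]
width: 0.247
```

```bash
python3 -c "
from h import *
avg(3)"
```

```text
t 16.6 railx/y/z [ 0.0014 -0.1036  0.0374] F across/along/z [-2.35 -8.27  5.41] w 0.248 roterr deg [-0.02  0.11  0.03]
avgF [-2.75 -7.97  5.71]
```

Emit:
{"name": "drive_tool", "arguments": {
  "deltas": [
    [0, [0.02, 0, 0], [0, 0, 0]],
    [0, [0, 0, 0], [0, 0, 0]],
    [0, [0, 0, 0], [0, 0, 0]]
  ]
}}

```text
clock: 16.85
position: [0.5535, -0.0109, 0.0374]
tcp_rot: [0.001, 0.792, 0.611, -0.001]
ft_force: [-5.0, -8.9, 5.3]
width: 0.248
```

```bash
python3 -c "
from h import *
avg(3)"
```

```text
t 17.0 railx/y/z [ 0.0015 -0.1036  0.0374] F across/along/z [ -2.87 -11.23   5.81] w 0.247 roterr deg [-0.02  0.16  0.03]
avgF [ -3.1  -11.03   5.64]
```

The carriage is on a firm stop: the force rose to 11 N without motion after 84 mm of travel from −0.168, which puts it at −0.084, so home. I'll relax, open, lift and look.

Emit:
{"name": "drive_tool", "arguments": {
  "deltas": [
    [0, [-0.045, 0.005, -0.01], [0, 0, 0]],
    [0, [0, 0, 0], [0, 0, 0]],
    [0, [0, 0, 0], [0, 0, 0]]
  ]
}}

```text
clock: 17.25
position: [0.5535, -0.0109, 0.0374]
tcp_rot: [-0.0, 0.792, 0.611, -0.0]
ft_force: [-4.1, -3.4, 3.9]
width: 0.25
```

```bash
python3 -c "
from h import *
avg(3)"
```

```text
t 17.4 railx/y/z [ 0.0015 -0.1036  0.0374] F across/along/z [-3.96 -5.13  3.06] w 0.245 roterr deg [-0.03  0.04  0.03]
avgF [-2.97 -5.25  3.32]
```

Emit:
{"name": "drive_tool", "arguments": {
  "deltas": [
    [60, [0, 0, 0], [0, 0, 0]],
    [60, [0, 0, 0], [0, 0, 0]],
    [60, [0, 0, 0], [0, 0, 0]],
    [60, [0, 0, 0], [0, 0, 0]],
    [60, [0, 0, 0], [0, 0, 0]],
    [60, [0, 0, -0.3], [0, 0, 0]],
    [60, [0, 0, -0.5], [0, 0, 0]],
    [60, [0, 0, -0.6], [0, 0, 0]],
    [60, [0, 0, -0.6], [0, 0, 0]],
    [0, [0, 0, -0.3], [0, 0, 0]]
  ]
}}

```text
clock: 18.23
position: [0.5546, -0.0107, 0.1091]
tcp_rot: [0.001, 0.792, 0.611, 0.001]
ft_force: [1.2, -0.3, -0.4]
width: 0.546
```

Emit:
{"name": "drive_tool", "arguments": {
  "deltas": [
    [0, [0.5, 0, 0], [0, 0, 0]],
    [0, [0.6, 0, 0], [0, 0, 0]],
    [0, [0.6, 0, 0], [0, 0, 0]],
    [0, [0.6, 0, 0], [0, 0, 0]],
    [0, [0.6, 0, 0], [0, 0, 0]],
    [0, [0.5, 0, 0], [0, 0, 0]],
    [0, [0.1, 0, 0], [0, 0, 0]],
    [0, [0, 0, 0], [0, 0, 0]]
  ]
}}

```text
clock: 18.9
position: [0.5804, 0.0915, 0.1064]
tcp_rot: [-0.0, 0.791, 0.611, -0.0]
ft_force: [0.2, -0.5, -0.0]
width: 0.006
```

```bash
cat >> h.py <<'E'
def carr(fn):
    for n in('scene','side'):
        snap(n,fn+n);z=load(fn+n);P=cloud(z);Q=P-BOX;qx,qy,qz=Q@V,Q@U,Q[...,2];p=z['p'].astype(int)
        k=(z['d']>0)&(abs(qx)<.0285)&(abs(qz-.036)<.0035)&(qy<-.03)&(qy>-.25)&(p.max(-1)<150)
        k2=(z['d']>0)&(abs(qx)<.02)&(qz>.06)&(qz<.1)&(qy<-.07)&(qy>-.25)&(p.sum(-1)<200)
        print(n,'rear edge',np.percentile(qy[k],[0.5,2]).round(4) if k.sum() else None,'post rear face',k2.sum(),np.percentile(qy[k2],[5,30,50]).round(4) if k2.sum()>5 else None)
E
python3 - <<'E'
from h import *
st();carr('a')
a=cv2.imread('pics/ascene.png')[120:270,160:320];b=cv2.imread('pics/aside.png')[150:300,200:360]
cv2.imwrite('pics/ac.png',cv2.resize(np.hstack([a,b]),None,fx=2.5,fy=2.5,interpolation=cv2.INTER_CUBIC))
# same measure at start
for n,f in(('scene','s0'),('side','d0')):
    z=load(f);P=cloud(z);Q=P-BOX;qx,qy,qz=Q@V,Q@U,Q[...,2];p=z['p'].astype(int)
    k=(z['d']>0)&(abs(qx)<.0285)&(abs(qz-.036)<.0035)&(qy<-.03)&(qy>-.25)&(p.max(-1)<150)
    k2=(z['d']>0)&(abs(qx)<.02)&(qz>.06)&(qz<.1)&(qy<-.07)&(qy>-.25)&(p.sum(-1)<200)
    print(n,np.percentile(qy[k],[0.5,2]).round(4),np.percentile(qy[k2],[5,30,50]).round(4))
E
```

```text
t 18.9 railx/y/z [0.0014 0.0022 0.1064] F across/along/z [ 0.33 -0.4  -0.03] w 0.006 roterr deg [-0.01  0.    0.1 ]
scene rear edge [-0.124  -0.1232] post rear face 291 [-0.1112 -0.1101 -0.1092]
side rear edge [-0.126  -0.1248] post rear face 221 [-0.112  -0.1104 -0.1099]
scene [-0.2081 -0.2074] [-0.1949 -0.1935 -0.1926]
side [-0.2086 -0.2083] [-0.1954 -0.1942 -0.1935]
```

View pics/ac.png

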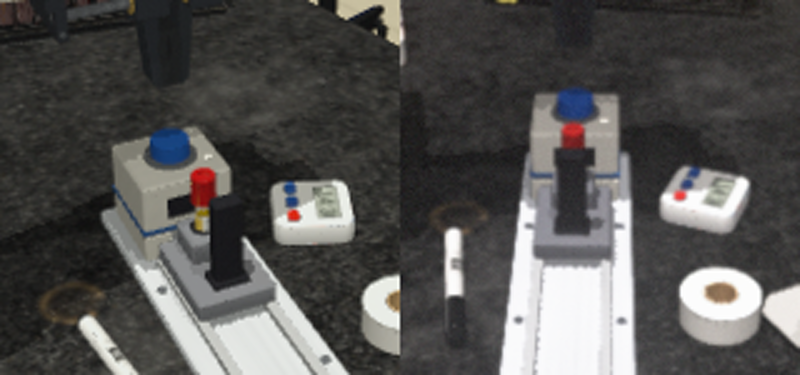

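The carriage's rear edge is at −0.125, so its centre is at −0.085: home, and it stayed there. Now pressing the button.

Emit:
{"name": "drive_tool", "arguments": {
  "deltas": [
    [0, [-0.08, -0.03, 0.4], [0, 0, 0]],
    [0, [0, 0, 0.5], [0, 0, 0]],
    [0, [0, 0, 0.4], [0, 0, 0]],
    [0, [0, 0, 0.2], [0, 0, 0]],
    [0, [0, 0, 0.1], [0, 0, 0]],
    [0, [0, 0, 0.1], [0, 0, 0]],
    [0, [0, 0, 0.1], [0, 0, 0]],
    [0, [0, 0, 0], [0, 0, 0]],
    [0, [0, 0, 0], [0, 0, 0]]
  ]
}}

```text
clock: 19.75
position: [0.5793, 0.0886, 0.053]
tcp_rot: [0.0, 0.792, 0.611, 0.0]
ft_force: [0.2, -0.8, 1.4]
width: 0.003
```

Emit:
{"name": "drive_tool", "arguments": {
  "deltas": [
    [0, [0, 0, 0.1], [0, 0, 0]],
    [0, [0, 0, 0.05], [0, 0, 0]],
    [0, [0, 0, 0], [0, 0, 0]],
    [0, [0, 0, 0], [0, 0, 0]]
  ]
}}

```text
clock: 20.08
position: [0.5793, 0.0887, 0.0481]
tcp_rot: [0.0, 0.792, 0.611, 0.0]
ft_force: [0.4, -1.7, 2.7]
width: 0.001
```

```bash
python3 -c "
from h import *
avg(3)"
```

```text
t 20.23 railx/y/z [ 0.001  -0.0007  0.0481] F across/along/z [ 1.5  -1.67  2.23] w 0.005 roterr deg [ 0.04 -0.    0.02]
avgF [ 1.07 -2.18  2.7 ]
```

Emit:
{"name": "drive_tool", "arguments": {
  "deltas": [
    [0, [0, 0, 0.05], [0, 0, 0]],
    [0, [0, 0, 0], [0, 0, 0]],
    [0, [0, 0, 0], [0, 0, 0]]
  ]
}}

```text
clock: 20.48
position: [0.5792, 0.0888, 0.0465]
tcp_rot: [0.0, 0.792, 0.611, 0.0]
ft_force: [2.1, -1.4, 2.7]
width: 0.003
```

Emit:
{"name": "drive_tool", "arguments": {
  "deltas": [
    [0, [0, 0, 0.03], [0, 0, 0]],
    [0, [0, 0, 0], [0, 0, 0]],
    [0, [0, 0, 0], [0, 0, 0]]
  ]
}}

```text
clock: 20.73
position: [0.5793, 0.0888, 0.046]
tcp_rot: [0.0, 0.792, 0.611, 0.0]
ft_force: [0.5, -2.3, 7.3]
width: 0.007
```

Emit:
{"name": "drive_tool", "arguments": {
  "deltas": [
    [0, [0, 0, 0.02], [0, 0, 0]],
    [0, [0, 0, 0], [0, 0, 0]],
    [0, [0, 0, 0], [0, 0, 0]]
  ]
}}

```text
clock: 20.98
position: [0.5793, 0.0888, 0.0458]
tcp_rot: [0.0, 0.792, 0.611, 0.0]
ft_force: [-0.4, -2.6, 10.1]
width: 0.007
```

```bash
python3 -c "
from h import *
avg(2)"
```

```text
t 21.08 railx/y/z [ 0.001  -0.0006  0.0458] F across/along/z [-0.68 -1.95  9.59] w 0.006 roterr deg [ 0.07 -0.01  0.03]
avgF [-0.69 -2.08  9.9 ]
```

It is on the stop at 10 N, about 12 mm down. I'll lift clear, then feel it lightly to check the state.

Emit:
{"name": "drive_tool", "arguments": {
  "deltas": [
    [0, [0, 0, -0.2], [0, 0, 0]],
    [0, [0, 0, -0.3], [0, 0, 0]],
    [0, [0, 0, -0.3], [0, 0, 0]],
    [0, [0, 0, 0], [0, 0, 0]],
    [0, [0, 0, 0.2], [0, 0, 0]],
    [0, [0, 0, 0.15], [0, 0, 0]],
    [0, [0, 0, 0.1], [0, 0, 0]],
    [0, [0, 0, 0], [0, 0, 0]],
    [0, [0, 0, 0], [0, 0, 0]]
  ]
}}

```text
clock: 21.83
position: [0.5787, 0.0888, 0.0548]
tcp_rot: [-0.0, 0.792, 0.611, -0.001]
ft_force: [-0.5, 0.9, 0.4]
width: 0.008
```

```bash
python3 -c "
from h import *
avg(4)"
```

```text
t 22.03 railx/y/z [ 0.0007 -0.0007  0.0555] F across/along/z [-0.05  0.33  0.25] w 0.005 roterr deg [-0.    0.    0.03]
avgF [-0.76  0.19  0.89]
```

About 0.9 N at the same depth where it gave 2 N before, so it feels locked. Now back to the handle.

Emit:
{"name": "drive_tool", "arguments": {
  "deltas": [
    [0, [0, 0, -0.6], [0, 0, 0]],
    [0, [0, 0, -0.7], [0, 0, 0]],
    [60, [-0.4, 0, -0.4], [0, 0, 0]],
    [60, [-0.6, 0, 0], [0, 0, 0]],
    [60, [-0.7, 0, 0], [0, 0, 0]],
    [60, [-0.7, 0, 0], [0, 0, 0]],
    [60, [-0.6, 0, 0], [0, 0, 0]],
    [60, [-0.4, 0, 0], [0, 0, 0]],
    [60, [0, 0, 0], [0, 0, 0]],
    [60, [0, 0, 0], [0, 0, 0]]
  ]
}}

```text
clock: 22.87
position: [0.553, -0.0102, 0.1066]
tcp_rot: [-0.0, 0.792, 0.61, 0.0]
ft_force: [0.1, 0.0, -0.2]
width: 0.582
```

```bash
python3 -c "
from h import *
st();carr('b')"
```

```text
t 22.87 railx/y/z [ 0.0008 -0.1031  0.1066] F across/along/z [ 0.12  0.06 -0.16] w 0.582 roterr deg [ 0.01 -0.01 -0.04]
scene rear edge [-0.1242 -0.1235] post rear face 295 [-0.1116 -0.11   -0.1092]
side rear edge [-0.1244 -0.1234] post rear face 235 [-0.1119 -0.1103 -0.1096]
```

Emit:
{"name": "drive_tool", "arguments": {
  "deltas": [
    [60, [-0.02, 0.02, 0.5], [0, 0, 0]],
    [60, [0, 0, 0.5], [0, 0, 0]],
    [60, [0, 0, 0.4], [0, 0, 0]],
    [60, [0, 0, 0.4], [0, 0, 0]],
    [60, [0, 0, 0.3], [0, 0, 0]],
    [60, [0, 0, 0.2], [0, 0, 0]],
    [60, [0, 0, 0], [0, 0, 0]],
    [0, [0, 0, 0], [0, 0, 0]],
    [0, [0, 0, 0], [0, 0, 0]],
    [0, [0, 0, 0], [0, 0, 0]]
  ]
}}

```text
clock: 23.8
position: [0.5539, -0.0106, 0.0381]
tcp_rot: [0.0, 0.792, 0.611, 0.0]
ft_force: [-0.5, -0.1, -0.4]
width: 0.398
```

Emit:
{"name": "drive_tool", "arguments": {
  "deltas": [
    [0, [0, 0, 0], [0, 0, 0]],
    [0, [0, 0, 0], [0, 0, 0]],
    [0, [0, 0, 0], [0, 0, 0]],
    [0, [0, 0, 0], [0, 0, 0]],
    [0, [0, 0, 0], [0, 0, 0]]
  ]
}}

```text
clock: 24.22
position: [0.5536, -0.0106, 0.0378]
tcp_rot: [0.0, 0.792, 0.611, 0.0]
ft_force: [-2.2, 0.0, 4.6]
width: 0.243
```

```bash
python3 -c "
from h import *
avg(3)"
```

```text
t 24.37 railx/y/z [ 0.0015 -0.1033  0.0378] F across/along/z [-1.92 -0.04  5.65] w 0.244 roterr deg [0.03 0.   0.03]
avgF [-1.54 -0.22  5.67]
```

Gripped. Pulling back in 1 mm steps.

Emit:
{"name": "drive_tool", "arguments": {
  "deltas": [
    [0, [-0.04, 0, -0.01], [0, 0, 0]],
    [0, [-0.03, 0, 0], [0, 0, 0]],
    [0, [0, 0, 0], [0, 0, 0]],
    [0, [0, 0, 0], [0, 0, 0]]
  ]
}}

```text
clock: 24.7
position: [0.5531, -0.0127, 0.0378]
tcp_rot: [0.0, 0.792, 0.611, 0.0]
ft_force: [-0.1, 0.5, 3.2]
width: 0.247
```

```bash
python3 -c "
from h import *
avg(2)"
```

```text
t 24.8 railx/y/z [ 0.0015 -0.1055  0.0378] F across/along/z [-1.1   0.33  3.7 ] w 0.247 roterr deg [0.01 0.   0.02]
avgF [-1.08  0.63  3.52]
```

Emit:
{"name": "drive_tool", "arguments": {
  "deltas": [
    [0, [-0.03, 0, 0], [0, 0, 0]],
    [0, [0, 0, 0], [0, 0, 0]],
    [0, [0, 0, 0], [0, 0, 0]]
  ]
}}

```text
clock: 25.05
position: [0.5528, -0.0135, 0.0378]
tcp_rot: [0.0, 0.792, 0.611, 0.0]
ft_force: [0.0, 0.4, 4.0]
width: 0.246
```

```bash
python3 -c "
from h import *
avg(2)"
```

```text
t 25.15 railx/y/z [ 0.0015 -0.1063  0.0378] F across/along/z [-0.31  0.38  3.6 ] w 0.248 roterr deg [0.01 0.   0.02]
avgF [-0.11  0.63  3.75]
```

Emit:
{"name": "drive_tool", "arguments": {
  "deltas": [
    [0, [-0.02, 0, 0], [0, 0, 0]],
    [0, [0, 0, 0], [0, 0, 0]],
    [0, [0, 0, 0], [0, 0, 0]]
  ]
}}

```text
clock: 25.4
position: [0.5528, -0.0138, 0.0378]
tcp_rot: [-0.0, 0.792, 0.611, 0.0]
ft_force: [2.2, 3.6, 3.9]
width: 0.245
```

```bash
python3 -c "
from h import *
avg(2)"
```

```text
t 25.5 railx/y/z [ 0.0014 -0.1067  0.0378] F across/along/z [0.53 3.36 3.37] w 0.246 roterr deg [ 0.02 -0.02  0.03]
avgF [0.79 3.56 3.42]
```

The tooth is holding at 3.1 mm of play. Pulling up to about 8 N.

Emit:
{"name": "drive_tool", "arguments": {
  "deltas": [
    [0, [-0.02, 0, 0], [0, 0, 0]],
    [0, [0, 0, 0], [0, 0, 0]],
    [0, [0, 0, 0], [0, 0, 0]]
  ]
}}

```text
clock: 25.75
position: [0.5527, -0.0141, 0.0378]
tcp_rot: [-0.0, 0.792, 0.611, 0.001]
ft_force: [2.0, 7.0, 4.1]
width: 0.249
```

```bash
python3 -c "
from h import *
avg(2)"
```

```text
t 25.85 railx/y/z [ 0.0014 -0.1069  0.0378] F across/along/z [0.3  7.02 3.41] w 0.247 roterr deg [ 0.02 -0.06  0.03]
avgF [0.23 6.64 3.49]
```

Emit:
{"name": "drive_tool", "arguments": {
  "deltas": [
    [0, [-0.015, 0, 0], [0, 0, 0]],
    [0, [0, 0, 0], [0, 0, 0]],
    [0, [0, 0, 0], [0, 0, 0]]
  ]
}}

```text
clock: 26.1
position: [0.5527, -0.0142, 0.0378]
tcp_rot: [-0.0, 0.792, 0.611, 0.001]
ft_force: [4.0, 7.4, 3.9]
width: 0.246
```

```bash
python3 -c "
from h import *
avg(3)"
```

```text
t 26.25 railx/y/z [ 0.0015 -0.107   0.0378] F across/along/z [1.12 9.43 3.52] w 0.25 roterr deg [ 0.03 -0.09  0.03]
avgF [0.96 8.47 3.75]
```

The lock holds 8.5 N with the carriage 3.6 mm back (about −0.0885). Relaxing, releasing and lifting clear.

Emit:
{"name": "drive_tool", "arguments": {
  "deltas": [
    [0, [0.05, 0, 0], [0, 0, 0]],
    [0, [0, 0, 0], [0, 0, 0]],
    [0, [0, 0, 0], [0, 0, 0]]
  ]
}}

```text
clock: 26.5
position: [0.5528, -0.0137, 0.0378]
tcp_rot: [0.0, 0.792, 0.611, 0.0]
ft_force: [1.3, 2.6, 4.0]
width: 0.248
```

Emit:
{"name": "drive_tool", "arguments": {
  "deltas": [
    [60, [0, 0, 0], [0, 0, 0]],
    [60, [0, 0, 0], [0, 0, 0]],
    [60, [0, 0, 0], [0, 0, 0]],
    [60, [0, 0, 0], [0, 0, 0]],
    [60, [0, 0, 0], [0, 0, 0]],
    [60, [0, 0, -0.4], [0, 0, 0]],
    [60, [0, 0, -0.7], [0, 0, 0]],
    [60, [0, 0, -0.9], [0, 0, 0]],
    [60, [0, 0, -0.9], [0, 0, 0]],
    [60, [0, 0, -0.9], [0, 0, 0]]
  ]
}}

```text
clock: 27.33
position: [0.5524, -0.0136, 0.1529]
tcp_rot: [-0.0, 0.792, 0.611, -0.0]
ft_force: [-0.3, -0.6, 0.2]
width: 0.6
```

Emit:
{"name": "drive_tool", "arguments": {
  "deltas": [
    [60, [0, 0, -0.5], [0, 0, 0]],
    [60, [0, 0, 0], [0, 0, 0]],
    [60, [0, 0, 0], [0, 0, 0]]
  ]
}}

```text
clock: 27.58
position: [0.5527, -0.0137, 0.1668]
tcp_rot: [0.0, 0.792, 0.611, 0.0]
ft_force: [0.1, 0.1, -0.3]
width: 0.602
```

Run:
```python
from h import *
st();carr('e')
a=cv2.imread('pics/escene.png')[120:270,160:320];b=cv2.imread('pics/eside.png')[150:300,200:360]
cv2.imwrite('pics/ec.png',cv2.resize(np.hstack([a,b]),None,fx=2.5,fy=2.5,interpolation=cv2.INTER_CUBIC))
```

```text
t 27.58 railx/y/z [ 0.0014 -0.1065  0.1668] F across/along/z [ 0.07  0.12 -0.25] w 0.602 roterr deg [0.04 0.01 0.03]
scene rear edge [-0.1278 -0.1269] post rear face 314 [-0.1145 -0.1133 -0.1124]
side rear edge [-0.1281 -0.127 ] post rear face 242 [-0.1148 -0.1135 -0.1127]
```

View pics/ec.png

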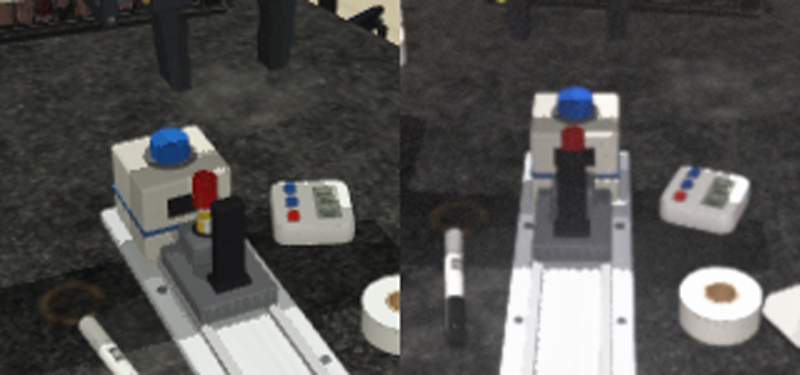

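The carriage sits at about −0.088, locked, and the gripper is well clear. The marker, timer and label roll have not moved.

```bash
python3 -c "
from plant import manip
print(manip.job_done())"
```

```text
the job is handed in; nothing more can be done
None
```

The carriage is home and locked in the lock box, and the lock held a pull of about 8.5 N. I handed the job in at about 27.6 s; no verdict is reported.

- **Start state:** The button gave about 2 N from 2 to 4 mm down, so it felt unlocked. The carriage then passed the tooth position freely, which confirmed it.
- **Home:** I slid the carriage 84 mm to a firm stop, with up to 11 N on the handle. The cameras put it at about −0.085.
- **Lock:** One full press, about 12 mm down to the stop at 10 N. A light feel afterwards gave about 0.9 N at 2.5 mm down, which matches locked.
- **Pull test:** The carriage moved about 3 mm, then the force rose to about 8.5 N with it held near −0.0885. I relaxed the pull and released it.
- **Last check:** The cameras show the carriage at about −0.088 and the gripper well clear. The loose items look unmoved.

**Disagreements:**
- The real finger ends sat about 36 mm higher than the reported TCP. Depth from both cameras and the button contact agreed on this, so I worked from those heights. My first feel of the button was in free air because of it.
- While sliding the carriage in, small misalignments put side loads on the handle: up to about 5 N across the rail, and about 11 N vertically for a moment. I corrected them as they appeared.

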